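# Release the carton from the hold-down press

### The arm

A 6-joint arm with a two-finger parallel gripper is mounted at the origin on the work surface. World frame = base frame: x ahead of the robot, y to its left, z up, the work surface at z = 0. Lengths are in m, angles in rad, forces in N, time in s.
With the tool pointing down it reaches from about 0.3 to 1 m from the base axis. Payload 5.1 kg.
Tool frame: the origin (TCP) lies midway between the tips of the shut fingers; the grasp point (between the pads) lies 19 mm behind it (ctrl.grip_depth is the distance from the TCP to the grasp point, in m); z points along the fingers, y is the line along which they close (so a half turn about z gives the same grasp; the last joint's range is limited). The gripper opens to 95 mm and grips with 3 to 60 N. Pads are 20 mm wide; open, the fingers measure 119 mm over their backs; the gripper's body (75 mm by 180 mm) begins 59 mm behind the grasp point.
Start: joints at [1.128, 0.124, 1.65, -0, 1.367, -0.083], TCP at [0.229, 0.608, 0.215] pointing down, gripper open.
Joint ranges: [-2.61, 2.61], [-1.02, 2.33], [0.03, 2.71], [-1.35, 4.49], [0.32, 2.68], [-2.91, 2.91]. Speed limits (rad/s): [2.57, 2.57, 3.14, 3.14, 3.14, 3.14].

### API

Orientations are given as a unit quaternion [x, y, z, w].
In Python, from bench import ctrl gives the robot as it stands. The module is installed in compiled form; this text tells all that it offers.
- The arm moves only by the tool jog_arm, never from a script. Its argument "steps" is a list of rows, each an object with "hand": the finger opening in mm, from 0 to 95.1; "linear": the shift along the tool's x, y, z in mm, a list of three; "twist": the turn about the tool's z in degrees. In form: [{"hand": hand, "linear": [dx, dy, dz], "twist": twist}, ...]. A call has exactly 8 rows; each row shifts and turns the commanded pose from where the row before left it, along the tool's axes as they then stand; what a row does not reach is not made up. A row lasts 1/10 s, in which the tool goes at most 50 mm and 8.59 degrees, less where a joint would pass 70% of its speed; a pose out of reach is approached as far as the arm can. A call with a gripper value outside its range is refused whole. The fingers move at their own pace and stop on an object; the grip force is fixed at half the most. Time passes only in rows, so rows that do not move let the fingers close, or fill a call up. It gives the time, the measured TCP pose, the force, the opening and the grip force at its end, in the units of the state.
- ctrl.state(): the state, without advancing time (a new reading comes with each control period).
- ctrl.camera(name): name is "scene" or "side" or "wrist"; returns a dict with "frame" (384x512x3 uint8, red, green, blue), "fx", "fy", "cx", "cy" (pixels), "camera_from_world" (4x4, takes a point from world to camera coordinates); the wrist camera has in their place "T_tool_cam" (4x4, takes a point from camera to tool coordinates, whose origin is the TCP and whose axes are the flange's). Camera axes: x right, y down, z forward; pixel columns grow to the right and rows downward; lengths in m; the calibration is good to about 2 mm. A picture is of the moment at which its call begins: read the wrist's pose just before it. There is no depth.
- ctrl.job_done(): hands the job in; it is judged then, once.
The state is a dict: "clock": time; "joints": joint angles; "qd": joint speeds; "effort": joint torques, N m; "tool_pos": TCP position; "tcp_rot": TCP orientation; "ft_force": force on the tool from outside, world axes, zero at the start; "ft_torque": the same for the moment, N m; "finger_gap": finger opening in m; "grip_force": force on a finger pad.
Only numpy, scipy, OpenCV 4.12 (cv2) and the standard library are available. Lean on these libraries where they do the work, as an engineer would, in place of code of your own. Each camera call takes 0.05 s, during which the arm holds its last target. There are 200 camera calls.

### The job

Two screw presses on the packing bench hold work down while the glue sets; the taped carton is dry, the stack of flat cardboard sheets is not. Turn the handwheel of the press that holds the carton a good quarter turn anticlockwise (seen from above), letting your hand rise with the screw, so that its foot stands at least 12 mm clear above the carton, then let go of the wheel. Leave the carton lying where it is and the other press screwed down.

Things in the scene. Friction and masses are not known exactly. Their poses are not given: they have to be found in the camera images.
- carton_wheel_grip (a point): Grip point of the level steel wheel (102 mm across) to turn, on its axis, about 203 mm above the table at the start. A black bar stands across the wheel: 72 mm long, 14 mm thick, top 14 mm above this point, sides free to 24 mm below it. x runs along the bar, y across it (pinch so), z up. Anticlockwise from above it rises 12 mm per rad, to a stop at 1.83 rad; needs 0.2 N m; stays where left.
- carton_screw (a joint): Height in m of that press's screw (foot 56 mm across, wheel on top) above the start: 0 with the foot on the carton, growing as the wheel turns anticlockwise, 0.022 at the stop. The grey press is fixed to the table: plate 130 x 210 mm, two posts, bridge with its top 126 mm above the table (brass nut to 136 mm).
- carton_center (a point): Centre (half-way up) of the loose brown taped carton, 170 x 120 x 60 mm, that lies on the plate of this press under its foot and sticks out on both sides of the bridge; 0.5 kg, x along its length.
- sheet_screw (a joint): The same height for the other, identical press, which holds a stack of flat brown cardboard sheets 190 x 125 x 40 mm; its wheel stands 20 mm lower. 0 when screwed down; it must stay there.

How it is judged:
By the outcome, as a careful person would: the job done as asked, in the order asked, and still so for the second after the job is handed in, with the robot touching nothing.
It also fails if it takes over 35 s, if anything falls off the work surface, if the arm or the gripper's body presses on something with over 40 N, if the wrist force passes 120 N, or if a joint passes its speed limit or range.

## Working session

There is one attempt and no reset: what is moved stays moved. The work goes in short steps, Python scripts to look and compute and a tool call to move; the robot and the scene stay as the last step left them, time stands still between calls to the robot, and variables do not carry over. Pictures are saved under pics/ and viewed, at most 10 in all, crops included, and the job is handed in when it is done.

Besides the shell and the picture viewer there is one more tool, called after "Request:" as name(argument=value, ...), one argument or row to a line, values as JSON. jog_arm: Moves the arm, as the interface text tells. Its arguments: {"type":"object","properties":{"steps":{"type":"array","items":{"type":"object","properties":{"hand":{"type":"number"},"linear":{"type":"array","items":{"type":"number"}},"twist":{"type":"number"}}}}},"required":["steps"]}

```bash
mkdir -p pics
python3 - <<'E'
from bench import ctrl
import cv2,numpy as np
s=ctrl.state();print(s)
for n in ("scene","side","wrist"):
    c=ctrl.camera(n);cv2.imwrite(f"pics/{n}0.png",c["frame"][:,:,::-1])
    print(n,c["fx"],c["cx"],c["cy"],np.round(c.get("camera_from_world",c.get("T_tool_cam")),4).tolist())
a=cv2.imread("pics/scene0.png");b=cv2.imread("pics/side0.png")
E
```

```text
{'clock': 0.0, 'joints': array([ 1.12841646e+00,  1.24494094e-01,  1.65169048e+00, -7.49664132e-06,
        1.36745625e+00, -8.26036216e-02]), 'qd': array([-0.00134658,  0.00152316, -0.00068662,  0.00032099,  0.00094996,
        0.00161299]), 'effort': array([ 1.25812830e-04, -4.17589831e+01, -3.59943080e+01,  7.74441613e-02,
        4.88443743e-02, -1.67447615e-04]), 'tool_pos': array([0.22859844, 0.60779154, 0.21338442]), 'tcp_rot': array([ 1.78918662e-01,  9.83863336e-01, -9.89959309e-04, -2.62193050e-04]), 'ft_force': array([-0.17428155, -0.57665612, -0.59906883]), 'ft_torque': array([ 0.01128512,  0.01086378, -0.04363229]), 'grip_force': 0.0, 'finger_gap': 0.0948997703969118}
scene 460.81450576635547 240.48970149548356 189.9090800510068 [[-0.3353, 0.942, -0.0107, 0.1834], [0.6434, 0.2207, -0.733, -0.2459], [-0.6882, -0.2527, -0.6801, 1.428], [0.0, 0.0, 0.0, 1.0]]
side 373.4434006422991 255.29970430874496 189.42788638169196 [[-0.8174, -0.576, -0.007, 0.4614], [-0.3051, 0.4433, -0.8429, 0.3304], [0.4886, -0.6869, -0.5381, 0.5428], [0.0, 0.0, 0.0, 1.0]]
wrist 294.98899365727755 254.2497031360558 188.1756505543439 [[0.0013, -0.9616, -0.2746, 0.0774], [1.0, 0.0013, -0.0, -0.0008], [0.0004, -0.2746, 0.9616, -0.17], [0.0, 0.0, 0.0, 1.0]]
```

View pics/scene0.png

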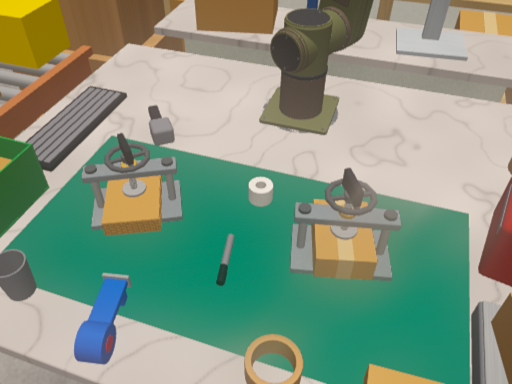

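View pics/side0.png

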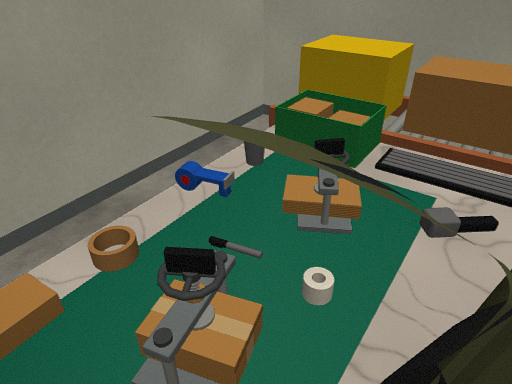

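View pics/wrist0.png

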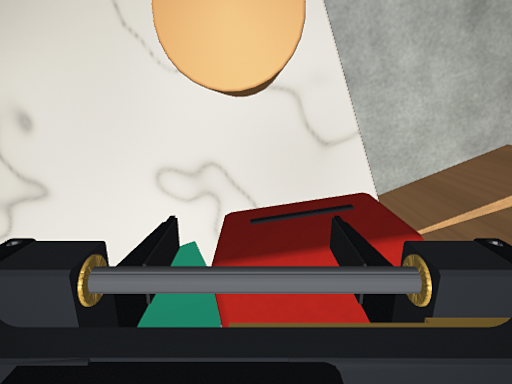

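The scene view shows the taped carton's press at right, with its wheel near (351,197). In the side view it is the near press, with its wheel near (192,272). The stack press is at left in the scene view and far in the side view. I'll zoom in on both wheels next.

Run:
```python
import cv2,numpy as np
a=cv2.imread("pics/scene0.png")[160:280,280:410];b=cv2.imread("pics/side0.png")[235:384,130:275]
cv2.imwrite("pics/crop.png",np.hstack([cv2.resize(a,(390,360),interpolation=3),cv2.resize(b,(390,401),interpolation=3)[:360]]))
```

```text
(no output)
```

View pics/crop.png

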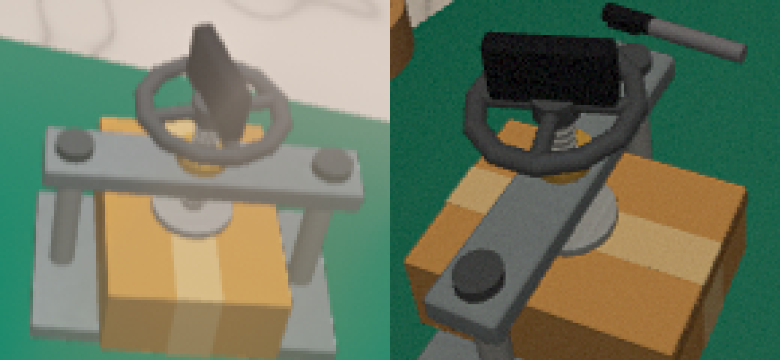

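```bash
cat > h.py <<'E'
from bench import ctrl
import numpy as np
def ray(c,uv,M=None):
    T=np.linalg.inv(c["camera_from_world"]) if M is None else M
    return T[:3,3],T[:3,:3]@np.array([(uv[0]-c["cx"])/c["fx"],(uv[1]-c["cy"])/c["fy"],1])
def atz(r,z): return r[0]+r[1]*(z-r[0][2])/r[1][2]
def tri(rs):
    A=0;b=0
    for o,d in rs:
        d=d/np.linalg.norm(d);P=np.eye(3)-np.outer(d,d);A=A+P;b=b+P@o
    return np.linalg.solve(A,b)
E
python3 - <<'E'
from h import *
s=ctrl.camera("scene");d=ctrl.camera("side")
print(tri([ray(s,(353.3,187.3)),ray(d,(189.5,260.3))]))
print(tri([ray(s,(351.3,196.7)),ray(d,(192,274.8))]))
for p in [(165.3,247.3),(214.4,249.1)]: print(atz(ray(d,p),.217))
for p in [(348.3,168.3),(361,183)]: print("s",atz(ray(s,p),.217))
for p in [(294.3,206),(398,218)]: print("bridge front edge",atz(ray(s,(p[0]+2*0,p[1])),.126))
E
```

```text
[0.5231513  0.22162427 0.19736732]
[0.52096577 0.22197824 0.17027404]
[0.55411134 0.235729   0.217     ]
[0.49374985 0.19856359 0.217     ]
s [0.49464086 0.20441614 0.217     ]
s [0.52925554 0.23403377 0.217     ]
bridge front edge [0.53757395 0.1149744  0.126     ]
bridge front edge [0.50346099 0.31805551 0.126     ]
```

The carton wheel's bar is at about (0.522, 0.222), with its length at about 32° in the world frame. I'll go above it with tool x along 32°. That leaves joint 6 near +1.4 rad, with room to turn anticlockwise.

Request:
jog_arm(
  steps=[
    {"hand": 50, "linear": [0, 0, -40], "twist": 0},
    {"hand": 50, "linear": [0, 0, -40], "twist": 0},
    {"hand": 50, "linear": [-41, -26, 0], "twist": 0},
    {"hand": 50, "linear": [-41, -26, 0], "twist": 0},
    {"hand": 50, "linear": [-41, -26, 0], "twist": 0},
    {"hand": 50, "linear": [-41, -26, 0], "twist": 0},
    {"hand": 50, "linear": [-41, -26, 0], "twist": 0},
    {"hand": 50, "linear": [-41, -26, 0], "twist": 0},
  ],
)

```text
clock: 1.05
tool_pos: [0.4049, 0.374, 0.2947]
tcp_rot: [0.179, 0.984, 0.0, 0.0]
ft_force: [0.5, 0.4, -0.6]
finger_gap: 0.0501
grip_force: 0.0
```

Request:
jog_arm(
  steps=[
    {"hand": 50, "linear": [-41, -26, 0], "twist": 0},
    {"hand": 50, "linear": [-41, -26, 0], "twist": 0},
    {"hand": 50, "linear": [-41, -26, 0], "twist": 0},
    {"hand": 50, "linear": [-41, -26, 0], "twist": 0},
    {"hand": 50, "linear": [0, 0, 0], "twist": 8.5},
    {"hand": 50, "linear": [0, 0, 0], "twist": 8.5},
    {"hand": 50, "linear": [0, 0, 0], "twist": 8.5},
    {"hand": 50, "linear": [0, 0, 0], "twist": 8.5},
  ],
)

```text
clock: 1.85
tool_pos: [0.5211, 0.2203, 0.2945]
tcp_rot: [0.462, 0.887, -0.0, -0.0]
ft_force: [0.6, -0.8, 1.3]
finger_gap: 0.0503
grip_force: 0.0
```

Request:
jog_arm(
  steps=[
    {"hand": 50, "linear": [0, 0, 0], "twist": 8.5},
    {"hand": 50, "linear": [0, 0, 0], "twist": 8.5},
    {"hand": 50, "linear": [0, 0, 0], "twist": 8.5},
    {"hand": 50, "linear": [0, 0, 0], "twist": 8.5},
    {"hand": 50, "linear": [0, 0, 0], "twist": 8.5},
    {"hand": 50, "linear": [0, 0, 0], "twist": 8.5},
    {"hand": 50, "linear": [0, 0, 0], "twist": 8.5},
    {"hand": 50, "linear": [0, 0, 0], "twist": 8.5},
  ],
)

```text
clock: 2.65
tool_pos: [0.521, 0.2206, 0.2945]
tcp_rot: [0.879, 0.477, -0.0, -0.0]
ft_force: [-0.5, 0.3, -0.8]
finger_gap: 0.05
grip_force: 0.0
```

Request:
jog_arm(
  steps=[
    {"hand": 50, "linear": [0, 0, 0], "twist": 8.5},
    {"hand": 50, "linear": [0, 0, 0], "twist": 8.5},
    {"hand": 50, "linear": [0, 0, 0], "twist": 8.5},
    {"hand": 50, "linear": [0, 0, 0], "twist": 0},
    {"hand": 50, "linear": [0, 0, 0], "twist": 0},
    {"hand": 50, "linear": [0, 0, 0], "twist": 0},
    {"hand": 50, "linear": [0, 0, 0], "twist": 0},
    {"hand": 50, "linear": [0, 0, 0], "twist": 0},
  ],
)

```text
clock: 3.45
tool_pos: [0.5211, 0.2206, 0.2947]
tcp_rot: [0.961, 0.275, 0.0, 0.0]
ft_force: [-0.3, 0.9, -0.4]
finger_gap: 0.0497
grip_force: 0.0
```

Run:
```python
from h import *
import cv2
from scipy.spatial.transform import Rotation as R
s=ctrl.state();c=ctrl.camera("wrist");cv2.imwrite("pics/w1.png",c["frame"][:,:,::-1])
print(s["joints"],s["tool_pos"],R.from_quat(s["tcp_rot"]).as_matrix())
```

```text
[ 3.05680222e-01 -9.98676160e-02  1.74287903e+00 -8.97546056e-06
  1.49857628e+00  1.31925582e+00] [0.52109446 0.22064512 0.29465377] [[ 8.48727803e-01  5.28829950e-01  7.43049885e-06]
 [ 5.28829950e-01 -8.48727803e-01 -7.04238272e-06]
 [ 2.58224807e-06  9.90653635e-06 -1.00000000e+00]]
```

View pics/w1.png

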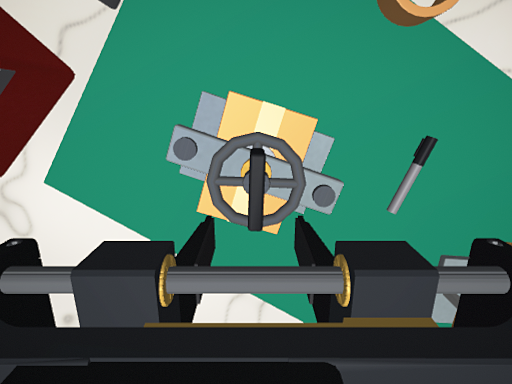

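The wrist view shows the bar nearly upright at column 257, rows 149–230, so the yaw is right. The fingers straddle it. Now I'll compute its offset.

Run:
```python
from h import *
from scipy.spatial.transform import Rotation as R
s=ctrl.state();c=ctrl.camera("wrist")
W=np.eye(4);Rm=R.from_quat(s["tcp_rot"]).as_matrix();W[:3,:3]=Rm;W[:3,3]=s["tool_pos"]
M=W@c["T_tool_cam"]
for p,z in [((257,149),.217),((256.5,230),.217),((256.5,180),.172)]:
    q=atz(ray(c,p,M),z);print(q,Rm.T@(q-s["tool_pos"])*1000)
# expected wheel/tool offset of far & near wheel rim
for p in [(257,134),(256.5,228)]:
    q=atz(ray(c,p,M),.172);print(q,Rm.T@(q-s["tool_pos"])*1000)
```

```text
[0.55683297 0.23947083 0.217     ] [40.30854294  2.91236296 77.63523063]
[0.49405853 0.20057354 0.217     ] [-33.53994841   2.74006434  77.63846486]
[0.52425813 0.21911069 0.172     ] [  1.89629992   2.97134896 122.63691515]
[0.56392913 0.24342738 0.172     ] [ 48.4256213    3.30507306 122.63488069]
[0.47924222 0.19086112 0.172     ] [-51.24914962   3.15004213 122.63924714]
```

Request:
jog_arm(
  steps=[
    {"hand": 50, "linear": [2, 2.5, 20], "twist": 0},
    {"hand": 50, "linear": [0, 0, 20], "twist": 0},
    {"hand": 50, "linear": [0, 0, 20], "twist": 0},
    {"hand": 50, "linear": [0, 0, 15], "twist": 0},
    {"hand": 50, "linear": [0, 0, 15], "twist": 0},
    {"hand": 50, "linear": [0, 0, 10], "twist": 0},
    {"hand": 50, "linear": [0, 0, 7], "twist": 0},
    {"hand": 50, "linear": [0, 0, 0], "twist": 0},
  ],
)

```text
clock: 4.35
tool_pos: [0.5237, 0.2195, 0.1867]
tcp_rot: [0.962, 0.275, -0.001, 0.0]
ft_force: [0.2, 0.8, 0.4]
finger_gap: 0.0495
grip_force: 0.0
```

Request:
jog_arm(
  steps=[
    {"hand": 30, "linear": [0, 0, 0], "twist": 0},
    {"hand": 20, "linear": [0, 0, 0], "twist": 0},
    {"hand": 5, "linear": [0, 0, 0], "twist": 0},
    {"hand": 5, "linear": [0, 0, 0], "twist": 0},
    {"hand": 5, "linear": [0, 0, 0], "twist": 0},
    {"hand": 5, "linear": [0, 0, 0], "twist": 0},
    {"hand": 5, "linear": [0, 0, 0], "twist": 0},
    {"hand": 5, "linear": [0, 0, 0], "twist": 0},
  ],
)

```text
clock: 5.15
tool_pos: [0.5239, 0.2203, 0.1882]
tcp_rot: [0.962, 0.275, 0.0, -0.001]
ft_force: [-3.5, 3.8, 4.1]
finger_gap: 0.0139
grip_force: 29.8
```

Request:
jog_arm(
  steps=[
    {"hand": 5, "linear": [0, 0, -0.5], "twist": -2.5},
    {"hand": 5, "linear": [0, 0, -0.8], "twist": -4},
    {"hand": 5, "linear": [0, 0, -0.8], "twist": -4},
    {"hand": 5, "linear": [0, 0, -0.8], "twist": -4},
    {"hand": 5, "linear": [0, 0, -0.8], "twist": -4},
    {"hand": 5, "linear": [0, 0, -0.8], "twist": -4},
    {"hand": 5, "linear": [0, 0, -0.8], "twist": -4},
    {"hand": 5, "linear": [0, 0, 0], "twist": 0},
  ],
)

```text
clock: 5.95
tool_pos: [0.5236, 0.2207, 0.1938]
tcp_rot: [0.873, 0.488, 0.0, -0.001]
ft_force: [-5.5, 5.5, 4.8]
finger_gap: 0.0136
grip_force: 29.8
```

Request:
jog_arm(
  steps=[
    {"hand": 5, "linear": [0, 0, -0.9], "twist": -4.5},
    {"hand": 5, "linear": [0, 0, -0.95], "twist": -4.5},
    {"hand": 5, "linear": [0, 0, -0.95], "twist": -4.5},
    {"hand": 5, "linear": [0, 0, -0.95], "twist": -4.5},
    {"hand": 5, "linear": [0, 0, -0.95], "twist": -4.5},
    {"hand": 5, "linear": [0, 0, -0.95], "twist": -4.5},
    {"hand": 5, "linear": [0, 0, -0.95], "twist": -4.5},
    {"hand": 5, "linear": [0, 0, -0.9], "twist": -4.5},
  ],
)

```text
clock: 6.75
tool_pos: [0.523, 0.2208, 0.2012]
tcp_rot: [0.678, 0.735, 0.0, -0.002]
ft_force: [-8.1, 6.0, 5.6]
finger_gap: 0.0138
grip_force: 29.8
```

Request:
jog_arm(
  steps=[
    {"hand": 5, "linear": [0, 0, -0.95], "twist": -4.5},
    {"hand": 5, "linear": [0, 0, -0.95], "twist": -4.5},
    {"hand": 5, "linear": [0, 0, -0.95], "twist": -4.5},
    {"hand": 5, "linear": [0, 0, -0.95], "twist": -4.5},
    {"hand": 5, "linear": [0, 0, -0.95], "twist": -4.5},
    {"hand": 5, "linear": [0, 0, -0.95], "twist": -4.5},
    {"hand": 5, "linear": [0, 0, -0.95], "twist": -4.5},
    {"hand": 5, "linear": [0, 0, 0], "twist": 0},
  ],
)

```text
clock: 7.55
tool_pos: [0.5226, 0.2206, 0.2079]
tcp_rot: [0.454, 0.891, -0.0, -0.002]
ft_force: [-7.8, 4.1, 6.9]
finger_gap: 0.0139
grip_force: 29.9
```

Request:
jog_arm(
  steps=[
    {"hand": 20, "linear": [0, 0, 0], "twist": 0},
    {"hand": 35, "linear": [0, 0, 0], "twist": 0},
    {"hand": 50, "linear": [0, 0, 0], "twist": 0},
    {"hand": 50, "linear": [0, 0, 0], "twist": 0},
    {"hand": 50, "linear": [0, 0, 0], "twist": 0},
    {"hand": 50, "linear": [0, 0, -10], "twist": 0},
    {"hand": 50, "linear": [0, 0, -20], "twist": 0},
    {"hand": 50, "linear": [0, 0, -30], "twist": 0},
  ],
)

```text
clock: 8.35
tool_pos: [0.5232, 0.2192, 0.2664]
tcp_rot: [0.455, 0.891, -0.001, -0.001]
ft_force: [0.7, 0.3, -0.4]
finger_gap: 0.05
grip_force: 0.0
```

Request:
jog_arm(
  steps=[
    {"hand": 50, "linear": [0, 0, -30], "twist": 0},
    {"hand": 50, "linear": [0, 0, -30], "twist": 0},
    {"hand": 50, "linear": [0, 0, -30], "twist": 0},
    {"hand": 50, "linear": [0, 0, 0], "twist": 0},
    {"hand": 50, "linear": [0, 0, 0], "twist": 0},
    {"hand": 50, "linear": [0, 0, 0], "twist": 0},
    {"hand": 50, "linear": [0, 0, 0], "twist": 0},
    {"hand": 50, "linear": [0, 0, 0], "twist": 0},
  ],
)

```text
clock: 9.15
tool_pos: [0.5237, 0.2195, 0.3555]
tcp_rot: [0.455, 0.891, -0.001, -0.001]
ft_force: [0.2, 0.3, -0.4]
finger_gap: 0.05
grip_force: 0.0
```

Run:
```python
from h import *
import cv2
a=ctrl.camera("scene")["frame"][150:290,270:420,::-1];b=ctrl.camera("side")["frame"][225:384,120:290,::-1]
cv2.imwrite("pics/end.png",np.hstack([cv2.resize(a,(390,364),interpolation=3),cv2.resize(b,(390,364),interpolation=3)]))
```

```text
(no output)
```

View pics/end.png

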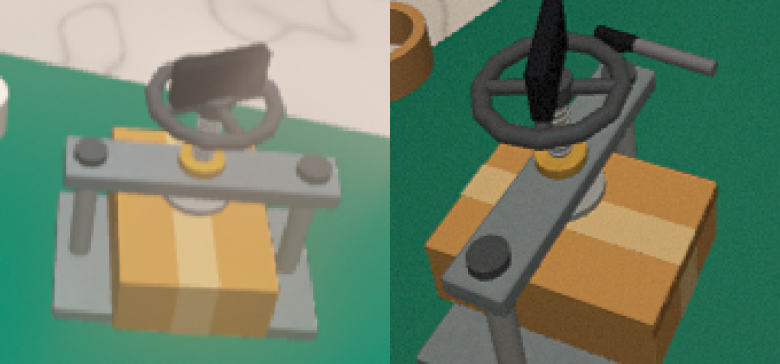

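The wheel has turned about 94°, the foot has risen with it, the carton hasn't moved, and the hand is clear. I'm handing the job in.

```bash
python3 -c "from bench import ctrl; print(ctrl.job_done())"
```

```text
the job is handed in; nothing more can be done
None
```

I turned the carton press's wheel about 94° anticlockwise, so its foot should stand about 19.7 mm above the carton (taken from the hand's rise). I let go of the wheel, left the carton in place, never went near the other press, and handed the job in at about 9 s.

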